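Level the trip balance: one large pot against three small ones

ROBOT

A 6-joint arm with a two-finger parallel gripper is mounted at the origin on a cart in front of the work surface, level with it; the furniture and walls round the work are solid. World frame = base frame: x ahead of the robot, y to its left, z up, the work surface at z = 0. Lengths are in mm, angles in rad, forces in N, time in s.
With the tool pointing down it reaches from about 350 to 875 mm from the base axis. Payload 4.2 kg.
Tool frame: the origin (TCP) lies between the finger pads; the fingertips stand 25 mm ahead of it and the grasp point (between the pads) lies 6 mm ahead of it; z points along the fingers, y is the line along which they close (so a half turn about z gives the same grasp; the last joint's range is limited). The gripper opens to 85 mm and grips with 20 to 120 N. Pads are 22 mm wide; open, the fingers measure 114 mm over their backs; the gripper's body (76 mm by 85 mm) begins 54 mm behind the grasp point. The pads swing forward as they close: fully open they stand 13 mm farther back than shut.
Start: joints at [-1.005, 0.385, 0.008, 0, -1.194, -0.259], TCP at [188.772, -595.789, 256.312] pointing down, gripper open.
Joint ranges: [-3.14, 3.14], [-1.21, 2.06], [-1.07, 1.41], [-3.16, 2.05], [-2.99, -0.16], [-3.1, 3.1]. Speed limits (rad/s): [2.79, 2.79, 3.14, 3.14, 3.14, 3.14].

INTERFACE

Orientations are given as a unit quaternion [x, y, z, w].
In Python, from bench import arm gives the robot as it stands.
- The arm moves only by the shell command python3 -m pendant 'ROWS'. ROWS is JSON, a list of rows, each a list of 7 numbers: the shift along the tool's x, y, z in m, then the turn, a rotation vector about the tool's x, y, z in degrees, then the finger opening in m, from 0 to 0.0854. In form: [[x, y, z, wx, wy, wz, fingers], ...]. A call has 1 to 12 rows; each row shifts and turns the commanded pose from where the row before left it, along the tool's axes as they then stand; what a row does not reach is not made up. A row lasts 1/10 s, in which the tool goes at most 50 mm and 8.59 degrees, less where a joint would pass 70% of its speed; a pose out of reach is approached as far as the arm can. A call is refused whole if a number of a shift passes 0.05 or a number of a turn 8.59, either way. A call with a gripper value outside its range is refused whole. The fingers move at their own pace and stop on an object; the grip force is fixed at half the most. Time passes only in rows, so rows that do not move let the fingers close. It gives the time, the measured TCP pose, the force, the opening and the grip force at its end, in the units of the state.
- arm.read_state(): the state, without advancing time (a new reading comes with each control period).
- arm.get_image(name): name is "scene" or "top"; returns a dict with "image" (420x560x3 uint8, red, green, blue), "fx", "fy", "cx", "cy" (pixels), "xyz" and "rotation" of the camera in the world. Camera axes: x right, y down, z forward; pixel columns grow to the right and rows downward; lengths in mm; the calibration is good to about 2 mm. A picture is of the moment at which its call begins. There is no depth.
- arm.job_done(): hands the job in; it is judged then, once.
The state is a dict: "clock": time; "joints": joint angles; "joint_vel": joint speeds; "joint_efforts": joint torques, N m; "position": TCP position; "ee_rot": TCP orientation; "contact_force": force on the tool from outside, world axes, zero at the start; "wrist_torque": the same for the moment, N m; "gripper_width": finger opening in mm; "grasp_force": force on a finger pad.
Only numpy, scipy, OpenCV 4.12 (cv2) and the standard library are available. Lean on these libraries where they do the work, as an engineer would, in place of code of your own. Each camera call takes 0.05 s, during which the arm holds its last target. There are 200 camera calls.

TASK

On the two-pan balance the pots are shared wrongly. Carry the small jar that stands beside the large pot over to the other pan and set it down softly, so that the large pot stands alone against all three small ones; then slide the stiff brass poise along its bar with a slow, light fingertip push, never bearing on the balance with more than 10 N, until the pans sit level by themselves with your hand away. Leave the other things on the table where they are.

Things in the scene. Friction and masses are not known exactly. Their poses are not given: they have to be found in the camera images.
- balance: Two-pan trip balance, grey cast base 130 x 300 mm, fixed to the table. Origin: underside, middle. Local x points away from the robot, y to its left along the beam (yaw up to 0.2 rad). Beam pivot at z = 70 mm; pans at y = +140 and -140 mm, tops at z = 104 mm when level; index plate between them, up to z = 146 mm; poise bar on the robot's side.
- beam (a joint): Tilt of the beam, rad. 0 = level; positive: left pan (+y) up, right pan down; stops at +-0.045. Damped: rests about 1.5 s after the last touch. Pan and bar-end heights show it too. Near level, sliding the poise 1 mm to +y (left) changes the resting tilt by -0.0029 rad. Any touch or push on poise or pans tips the beam, so the tilt is true only with the fingers clear.
- bar_mid (a point): Middle of the axis of the poise bar: a 10 mm round steel bar on the beam along local y, 200 mm long, at local x = -125, z = 70 mm when level; it tilts with the beam. The brass poise (150 g) slides on it; its middle can travel 75 mm either way from here. With the pots shared rightly it balances within 30 mm of here, depending on their true weights.
- bar_right (a point): Right end of the poise bar's axis, 100 mm to -y of bar_mid. The poise starts with its middle 25 to 60 mm from here towards +y; its place is NOT measured: feel for it, pushing from here to +y, or see it. Its thumb tab, 20 mm (x) by 16 mm (y), stands from 14 mm (top of the 30 mm long collar) to 50 mm above the bar's axis; beside the tab the air above the collar's height is free.
- bar_left (a point): Left end of the poise bar's axis, 100 mm to +y of bar_mid. The poise is stiff with old grease: it stays where it is left, needs a few newtons to move, and resists much more when pushed fast (at 50 mm/s far too hard). No finger may bear on any part of the balance with more than 10 N: push the tab with a fingertip, read the push, slow down as it rises; do not pinch it.
- pan_left_mid (a point): Middle of the top face of the left pan (+y): a flat round steel plate 190 mm across, 5 mm thick, without a rim. A parallel linkage keeps it horizontal while it rises and sinks with the beam, up to 6 mm either way; it yields to a light push until it meets its stop.
- pan_right_mid (a point): Middle of the top face of the right pan (-y), the same as the left pan. No pot may press on the balance with more than 15 N: lower it slowly until it touches.
- big_pot: Large round pot with a screw lid, 70 mm across, 56 mm high, about 370 g. Origin: middle of its underside. It stands on the rear half (43 mm behind the pan's middle) of one pan, either one, and need not be moved.
- small_pot: Small round white pot with a narrow neck, 52 mm across, 51 mm high, about 90 g. Origin: middle of its underside. It stands on the rear half of the other pan.
- jar_left: Screw jar, 47 mm across, 66 mm high, about 140 g, same as the other jar. Origin: middle of its underside. One jar stands on each pan (either jar on either), 38 mm from the pan's middle towards the robot (local -x) and 45 mm outward; the place 45 mm inward beside it is free on both pans.
- jar_right: The other screw jar, same shape, size and weight as jar_left. All pot weights differ by up to 4 % from those given.
- wax_block: Bystander: block of beeswax 36 x 55 x 18 mm on the table in front of the balance. Origin under its middle. Do not disturb.
- print_block: Bystander: wooden hand printing block 48 x 62 x 43 mm on the table in front of the balance. Do not disturb.
- spool: Bystander: thread spool 31 mm across, 44 mm high, standing in front of the balance. Do not disturb.
- eraser: Bystander: eraser 20 x 42 x 13 mm in front of the balance. Do not disturb.
There are look-alikes about, which are no part of the job. Leave any pink or red look-alike of the jar_left alone.

How it is judged (in metres and radians):
On the way, in this order (a step that is already met when the one before it is completed fails the run):
1. the large pot stands alone on one pan and all three small ones on the other, let go (((horizontal distance between big_pot and pan_left_mid below 0.09 m and z of big_pot in the frame of pan_left_mid between -0.006 and 0.006 m and angle between each of big_pot, small_pot, jar_left, jar_right's own z axis and vertical below 0.15 rad and horizontal distance between each of small_pot, jar_left, jar_right and pan_right_mid below 0.09 m and z of small_pot in the frame of pan_right_mid between -0.006 and 0.006 m and z of jar_left in the frame of pan_right_mid between -0.006 and 0.006 m and z of jar_right in the frame of pan_right_mid between -0.006 and 0.006 m) or (horizontal distance between big_pot and pan_right_mid below 0.09 m and z of big_pot in the frame of pan_right_mid between -0.006 and 0.006 m and angle between each of big_pot, small_pot, jar_left, jar_right's own z axis and vertical below 0.15 rad and horizontal distance between each of small_pot, jar_left, jar_right and pan_left_mid below 0.09 m and z of small_pot in the frame of pan_left_mid between -0.006 and 0.006 m and z of jar_left in the frame of pan_left_mid between -0.006 and 0.006 m and z of jar_right in the frame of pan_left_mid between -0.006 and 0.006 m)) and contact force between the fingers and big_pot below 0.05 N and contact force between the fingers and small_pot below 0.05 N and contact force between the fingers and jar_left below 0.05 N and contact force between the fingers and jar_right below 0.05 N), for 0.2 s.
2. with the fingers off, the beam is at rest and level (value of joint beam between -0.012 and 0.012 rad and velocity of joint beam between -0.03 and 0.03 rad/s and contact force between the fingers and balance below 0.05 N and contact force between the fingers and big_pot below 0.05 N and contact force between the fingers and small_pot below 0.05 N and contact force between the fingers and jar_left below 0.05 N and contact force between the fingers and jar_right below 0.05 N), for 0.5 s.
At the end, for the whole second after the job is handed in: The large pot stands upright on one pan and the small pot and both jars stand upright on the other, all let go; the beam is at rest within 0.012 rad of level (pan heights within about 3 mm of each other) and stays so with the fingers off the balance (((horizontal distance between big_pot and pan_left_mid below 0.09 m and z of big_pot in the frame of pan_left_mid between -0.006 and 0.006 m and angle between each of big_pot, small_pot, jar_left, jar_right's own z axis and vertical below 0.15 rad and horizontal distance between each of small_pot, jar_left, jar_right and pan_right_mid below 0.09 m and z of small_pot in the frame of pan_right_mid between -0.006 and 0.006 m and z of jar_left in the frame of pan_right_mid between -0.006 and 0.006 m and z of jar_right in the frame of pan_right_mid between -0.006 and 0.006 m) or (horizontal distance between big_pot and pan_right_mid below 0.09 m and z of big_pot in the frame of pan_right_mid between -0.006 and 0.006 m and angle between each of big_pot, small_pot, jar_left, jar_right's own z axis and vertical below 0.15 rad and horizontal distance between each of small_pot, jar_left, jar_right and pan_left_mid below 0.09 m and z of small_pot in the frame of pan_left_mid between -0.006 and 0.006 m and z of jar_left in the frame of pan_left_mid between -0.006 and 0.006 m and z of jar_right in the frame of pan_left_mid between -0.006 and 0.006 m)) and value of joint beam between -0.012 and 0.012 rad and velocity of joint beam between -0.03 and 0.03 rad/s); the robot touches nothing.
It fails at once if a finger or the arm bears on the balance with more than 10 N (contact force between any of the fingers, the arm and balance above 10 N).
It fails at once if a pot is dropped on or pressed into the balance with more than 15 N (contact force between any of big_pot, small_pot, jar_left, jar_right and balance above 15 N).
It fails at once if a pot is tipped over (angle between any of big_pot, small_pot, jar_left, jar_right's own z axis and vertical above 0.7 rad).
It fails at once if another thing on the table is shoved by more than 20 mm (distance of any of wax_block, print_block, spool, eraser from where it was at the start of the episode above 0.02 m).
It also fails if it takes over 72 s, if anything falls off the work surface, if the arm or the gripper's body presses on something with over 40 N, if the wrist force passes 120 N, or if a joint passes its speed limit or range.

## Working session

There is one attempt and no reset: what is moved stays moved. The work goes in short steps, Python scripts to look and compute and a shell command to move; the robot and the scene stay as the last step left them, time stands still between calls to the robot, and variables do not carry over. Pictures are saved under pics/ and viewed, at most 10 in all, crops included, and the job is handed in when it is done.

```bash
mkdir -p pics; ls
python3 - <<'E'
from bench import arm
import cv2,json,numpy as np,pickle
d={}
for n in("scene","top"):
    r=arm.get_image(n);d[n]=r
    cv2.imwrite(f"pics/{n}0.png",r["image"][:,:,::-1])
    print(n,r["fx"],r["fy"],r["cx"],r["cy"],r["xyz"],np.round(r["rotation"],4).tolist())
pickle.dump(d,open("i0.pkl","wb"))
print(arm.read_state())
E
```

```text
pics
scene 461.03152946823997 461.03152946823997 271.00951765113194 207.6458599981527 [ 65.27698143 709.32379609 466.88102655] [-0.2634, 0.7988, -0.5177, 0.1566]
top 499.06610559874946 499.06610559874946 281.18218090272694 211.50860373485693 [ 307.44524678   34.83916627 1178.14141957] [-0.702, 0.7047, -0.073, 0.0723]
{'clock': 0.1, 'joints': array([-1.00540220e+00,  3.85479297e-01,  6.75977757e-03, -3.87641092e-04,
       -1.19400934e+00, -2.58608760e-01]), 'joint_vel': array([ 0.00231283, -0.00186027,  0.00277113,  0.00223559, -0.00029102,
        0.00095342]), 'joint_efforts': array([ 4.70056202e-04, -3.93320346e+01,  1.88928008e+01,  4.19798791e+00,
       -2.63534959e-03,  1.13063871e-05]), 'position': array([ 188.61783414, -595.36566382,  255.33711352]), 'ee_rot': array([-1.52721132e-01,  9.88268835e-01,  9.57552952e-04, -2.21855690e-04]), 'contact_force': array([-0.06248112,  0.34515013,  0.12999614]), 'wrist_torque': array([ 0.03500452, -0.05111503,  0.00102655]), 'grasp_force': 0.0, 'gripper_width': 85.5934823470343}
```

View pics/scene0.png

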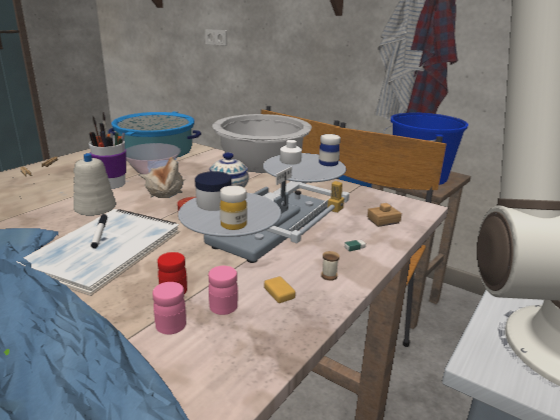

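View pics/top0.png

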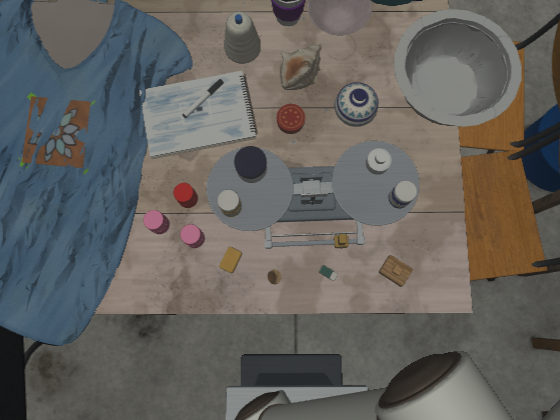

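The jar-like things are the white-lidded jar at top (229,203) / scene (234,208), the blue-label jar at top (404,194), the two pinks at top (155,221) and (191,235), and the red at top (185,195). The jar to move is the one at (229,203): it shares the left pan with the navy-lidded large pot at (250,162). I'll confirm that in a crop while measuring.

```bash
cat > h.py <<'E'
import numpy as np
def ray(c,u,v):
    d=np.array(c["rotation"])@np.array([(u-c["cx"])/c["fx"],(v-c["cy"])/c["fy"],1.]);return np.array(c["xyz"]),d
def plane(c,u,v,z):
    o,d=ray(c,u,v);return o+d*(z-o[2])/d[2]
def proj(c,p):
    q=np.array(c["rotation"]).T@(np.array(p)-c["xyz"]);return q[0]/q[2]*c["fx"]+c["cx"],q[1]/q[2]*c["fy"]+c["cy"]
def tri(c1,p1,c2,p2):
    o1,d1=ray(c1,*p1);o2,d2=ray(c2,*p2)
    s=np.linalg.lstsq(np.c_[d1,-d2],o2-o1,rcond=None)[0]
    a,b=o1+s[0]*d1,o2+s[1]*d2;return (a+b)/2,np.linalg.norm(a-b)
E
python3 - <<'E'
import cv2,pickle,numpy as np
from h import *
d=pickle.load(open("i0.pkl","rb"))
t=d["top"]["image"];s=d["scene"]["image"]
a=cv2.resize(t[140:260,195:430],None,fx=3.4,fy=3.4,interpolation=cv2.INTER_CUBIC)[:,:799]
b=cv2.resize(s[130:260,170:360],None,fx=4,fy=4,interpolation=cv2.INTER_CUBIC)
cv2.imwrite("pics/t_crop.png",a[:,:,::-1]);cv2.imwrite("pics/s_crop.png",b[:,:,::-1])
c=d["top"]
# rough
print("jar",plane(c,229,200,164),"rjar",plane(c,404,191,176),"big",plane(c,250,158,154))
g=cv2.medianBlur(cv2.cvtColor(t,cv2.COLOR_RGB2GRAY),3)
for p in [(249,188),(376,182)]: print(t[p[1],p[0]])
hc=cv2.HoughCircles(g,cv2.HOUGH_GRADIENT,1,60,param1=80,param2=15,minRadius=38,maxRadius=50);print(hc[0][:6])
E
```

```text
Traceback (most recent call last):
  File "h.py", line 5, in plane
    o,d=ray(c,u,v);return o+d*(z-o[2])/d[2]
        ~~~^^^^^^^
  File "h.py", line 3, in ray
    d=np.array(c["rotation"])@np.array([(u-c["cx"])/c["fx"],(v-c["cy"])/c["fy"],1.]);return np.array(c["xyz"]),d
      ~~~~~~~~~~~~~~~~~~~~~~~^~~~~~~~~~~~~~~~~~~~~~~~~~~~~~~~~~~~~~~~~~~~~~~~~~~~~~~
ValueError: matmul: Input operand 1 has a mismatch in its core dimension 0, with gufunc signature (n?,k),(k,m?)->(n?,m?) (size 3 is different from 4)
```

View pics/t_crop.png

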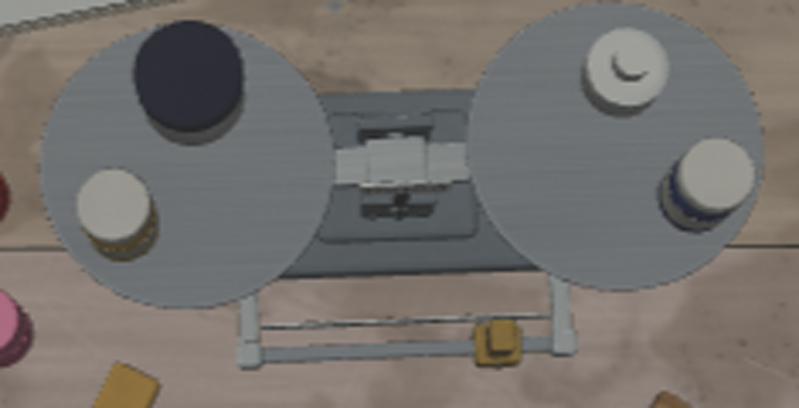

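View pics/s_crop.png

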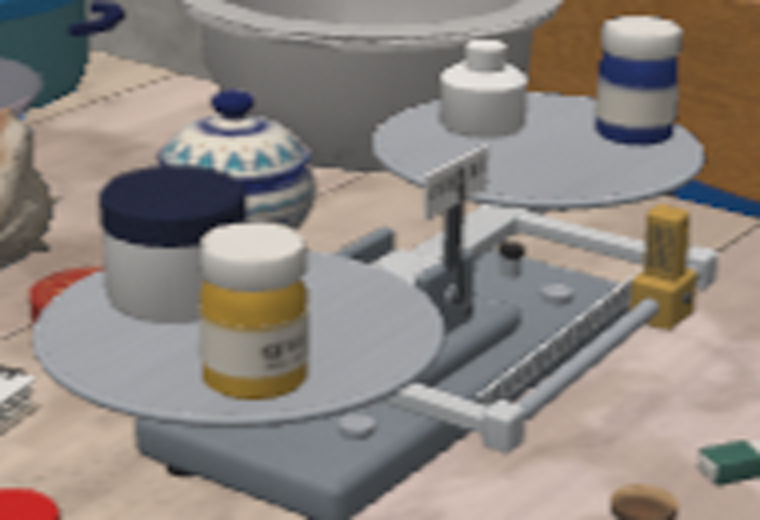

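The crops confirm it. The jar to move is the white-lidded yellow one at crop (115,205), on the left pan with the navy-lidded pot. The place to set it is inward of the blue jar on the right pan. The poise tab is at crop (504,337).

```bash
sed -i '1a from scipy.spatial.transform import Rotation as R' h.py; sed -i 's/np.array(c\["rotation"\])/R.from_quat(c["rotation"]).as_matrix()/' h.py
python3 - <<'E'
import pickle,numpy as np
from h import *
np.set_printoptions(precision=1,suppress=True)
d=pickle.load(open("i0.pkl","rb"));c=d["top"];s=d["scene"]
T=lambda u,v:(195+u/3.4,140+v/3.4)
S=lambda u,v:(170+u/4,130+v/4)
L=plane(c,*T(187.5,165),98);Rr=plane(c,*T(615,146),110)
print("pans",L,Rr,np.linalg.norm((L-Rr)[:2]))
dd=(L-Rr)[:2];yaw=np.arctan2(-dd[0],dd[1]);print("yaw",yaw)
M=np.array([[np.cos(yaw),-np.sin(yaw)],[np.sin(yaw),np.cos(yaw)]])
C=(L+Rr)[:2]/2
f=lambda x,y:C+M@[x,y]
g=lambda p:M.T@(np.array(p)[:2]-C)
print("C",C)
for n,t,z in[("jar",(115,205),164),("rjar",(716,174),176),("big",(189,74),154),("small",(640,62),161),("tab",(504,337),123),("barL",(249,355),65),("barR",(564,341),75)]:
    p=plane(c,*T(*t),z);print(n,p,"local",g(p))
print("jar exp",f(-38,185),"place",f(-38,-95),"bar_mid",f(-125,0))
for n,t,sc in[("jarlid",(115,205),(254,243)),("tab",(504,337),(668,213)),("rjar",(716,174),(642,33))]:
    print(n,*tri(c,T(*t),s,S(*sc)))
E
```

```text
pans [585.6 102.3  98. ] [ 594.2 -176.6  110. ] 279.02774993284453
yaw 0.030934734025900433
C [589.9 -37.1]
jar [543.4 142.5 164. ] local [-40.9 180.9]
rjar [ 558.7 -224.2  176. ] local [ -37.  -186.1]
big [630.3  98.4 154. ] local [ 44.5 134.2]
small [ 634.9 -184.5  161. ] local [  40.4 -148.7]
tab [467. -99. 123.] local [-124.8  -58. ]
barL [464.4  62.6  65. ] local [-122.4  103.5]
barR [ 471.4 -144.4   75. ] local [-121.7 -103.5]
jar exp [546.2 146.6] place [ 554.9 -133.2] bar_mid [465. -41.]
jarlid [544.  142.6 160.4] 0.7623114591253284
tab [467.5 -99.5 118.9] 0.1901428597885116
rjar [ 558.8 -226.2  170.6] 2.6731343888792876
```

The tab tip triangulates to z 119 and the pans are 279 mm apart, both as they should be. First I turn square to the world and move over.

```bash
python3 -m pendant '[[0,0,0,0,0,5.86,0.085],[0,0,0,0,0,5.86,0.085],[0,0,0,0,0,5.86,0.085],[-0.0209,0.0434,0,0,0,0,0.085],[-0.0209,0.0434,0,0,0,0,0.085],[-0.0209,0.0434,0,0,0,0,0.085],[-0.0209,0.0434,0,0,0,0,0.085],[-0.0209,0.0434,0,0,0,0,0.085],[-0.0209,0.0434,0,0,0,0,0.085],[-0.0209,0.0434,0,0,0,0,0.085],[-0.0209,0.0434,0,0,0,0,0.085],[-0.0209,0.0434,0,0,0,0,0.085]]'
```

```text
clock: 1.3
position: [377.0, -203.3, 256.3]
ee_rot: [0.0, 1.0, 0.0, 0.0]
contact_force: [0.6, -0.3, -0.5]
gripper_width: 85.4
grasp_force: 0.0
```

```bash
python3 -m pendant '[[-0.0209,0.0434,0,0,0,0,0.085],[-0.0209,0.0434,0,0,0,0,0.085],[-0.0209,0.0434,0,0,0,0,0.085],[-0.0209,0.0434,0,0,0,0,0.085],[-0.0209,0.0434,0,0,0,0,0.085],[-0.0209,0.0434,0,0,0,0,0.085],[-0.0209,0.0434,0,0,0,0,0.085],[-0.0205,0.0426,0,0,0,0,0.085],[0,0,0.035,0,0,0,0.085],[0,0,0.025,0,0,0,0.085],[0,0,0,0,0,0,0.085]]'
python3 - <<'E'
from bench import arm
import cv2
r=arm.get_image("scene");a=cv2.resize(r["image"][100:280,150:370],None,fx=3.3,fy=3.3,interpolation=cv2.INTER_CUBIC)
cv2.imwrite("pics/s1.png",a[:,:,::-1])
E
```

```text
clock: 2.4
position: [541.2, 140.6, 191.9]
ee_rot: [0.0, 1.0, -0.002, -0.005]
contact_force: [0.8, -0.4, -0.8]
gripper_width: 84.9
grasp_force: 0.0
```

View pics/s1.png

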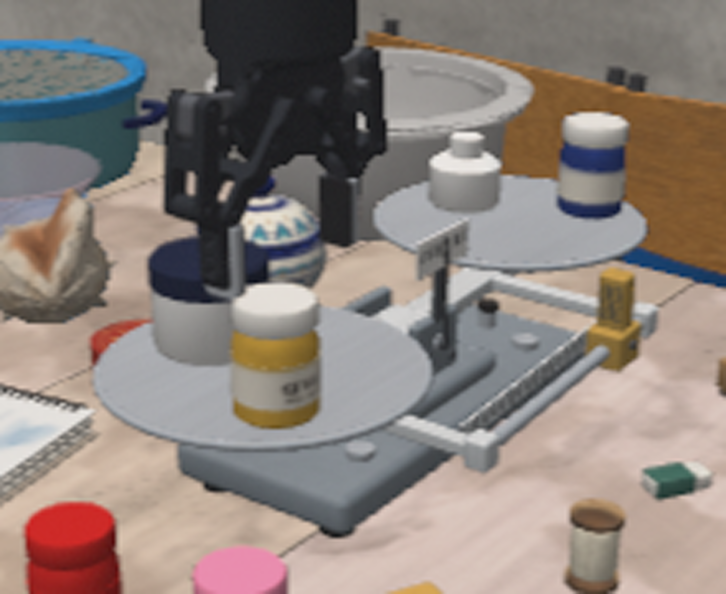

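```bash
python3 - <<'E'
import pickle;from h import *
d=pickle.load(open("i0.pkl","rb"));s=d["scene"]
for p in[(541.2,183,179),(541.2,98,179),(544,142.5,164)]:
    u,v=proj(s,p);print((u-150)*3.3,(v-100)*3.3)
E
python3 -m pendant '[[-0.0015,0.001,0.02,0,0,0,0.085],[0,0,0.02,0,0,0,0.085],[0,0,0.01,0,0,0,0.085],[0,0,0,0,0,0,0.085]]'
```

```text
226.62943492314574 290.2898804013691
331.43353181430064 244.19973099948194
274.8415404953569 292.8841687678745
clock: 2.85
position: [545.1, 141.8, 146.3]
ee_rot: [0.0, 1.0, -0.0, -0.0]
contact_force: [0.2, -0.7, 0.7]
gripper_width: 85.0
grasp_force: 0.0
```

```bash
python3 -m pendant '[[0,0.001,0.004,0,0,0,0.06],[0,0,0,0,0,0,0.06],[0,0,0,0,0,0,0.05],[0,0,0,0,0,0,0.045],[0,0,0,0,0,0,0.04],[0,0,0,0,0,0,0.04],[0,0,0,0,0,0,0.04],[0,0,0,0,0,0,0.04]]'
```

```text
clock: 3.65
position: [545.8, 143.7, 143.5]
ee_rot: [-0.0, 1.0, 0.0, 0.001]
contact_force: [-0.9, 1.7, 5.0]
gripper_width: 45.6
grasp_force: 60.6
```

```bash
python3 -m pendant '[[0,0,-0.003,0,0,0,0.04],[0,0,-0.007,0,0,0,0.04],[0,0,-0.02,0,0,0,0.04],[0,0,-0.035,0,0,0,0.04],[0,0,-0.035,0,0,0,0.04],[0,-0.02,-0.01,0,0,0,0.04],[-0.002,-0.04,0,0,0,0,0.04],[-0.002,-0.045,0,0,0,0,0.04],[-0.002,-0.045,0,0,0,0,0.04],[-0.002,-0.045,0,0,0,0,0.04],[-0.002,-0.045,0,0,0,0,0.04],[0,-0.025,0,0,0,0,0.04]]'; python3 -m pendant '[[0,-0.012,0,0,0,0,0.04],[0,0,0,0,0,0,0.04],[0,0,0,0,0,0,0.04]]'
python3 - <<'E'
from bench import arm
import cv2,pickle
r=arm.get_image("scene");pickle.dump(r,open("i2.pkl","wb"));a=cv2.resize(r["image"][60:240,150:370],None,fx=3.3,fy=3.3,interpolation=cv2.INTER_CUBIC)
cv2.imwrite("pics/s2.png",a[:,:,::-1])
E
```

```text
clock: 4.85
position: [554.5, -124.8, 252.0]
ee_rot: [0.001, 1.0, -0.0, -0.001]
contact_force: [-0.7, 0.2, -1.7]
gripper_width: 45.6
grasp_force: 61.7
clock: 5.15
position: [555.0, -133.3, 252.1]
ee_rot: [-0.0, 1.0, 0.0, -0.0]
contact_force: [0.6, -0.1, -2.1]
gripper_width: 45.8
grasp_force: 61.7
```

View pics/s2.png

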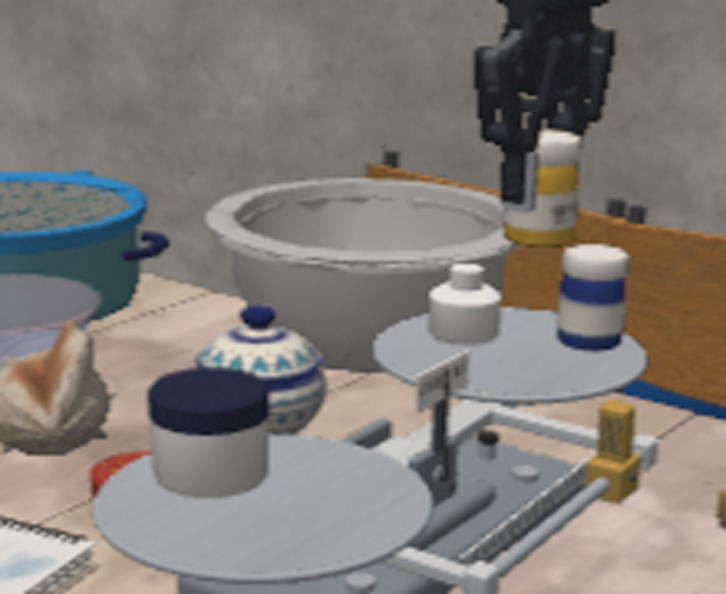

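```bash
python3 -m pendant '[[0,0,0.03,0,0,0,0.04],[0,0,0.03,0,0,0,0.04],[0,0,0.015,0,0,0,0.04],[0,0,0.006,0,0,0,0.04],[0,0,0.003,0,0,0,0.04],[0,0,0.002,0,0,0,0.04],[0,0,0.002,0,0,0,0.04],[0,0,0.001,0,0,0,0.04],[0,0,0.001,0,0,0,0.04],[0,0,0.001,0,0,0,0.04],[0,0,0.001,0,0,0,0.04],[0,0,0,0,0,0,0.04]]'
```

```text
clock: 6.4
position: [555.1, -133.8, 160.2]
ee_rot: [0.0, 1.0, 0.0, -0.0]
contact_force: [-1.0, 0.1, -1.4]
gripper_width: 46.0
grasp_force: 61.7
```

```bash
python3 -m pendant '[[0,0,0.001,0,0,0,0.04],[0,0,0.001,0,0,0,0.04],[0,0,0.001,0,0,0,0.04],[0,0,0.001,0,0,0,0.04],[0,0,0.001,0,0,0,0.04],[0,0,0,0,0,0,0.04]]'
```

```text
clock: 7.0
position: [555.1, -133.8, 155.2]
ee_rot: [0.0, 1.0, -0.0, -0.0]
contact_force: [-0.1, 0.2, -1.7]
gripper_width: 45.8
grasp_force: 61.7
```

```bash
python3 -m pendant '[[0,0,0.001,0,0,0,0.04],[0,0,0.001,0,0,0,0.04],[0,0,0.001,0,0,0,0.04],[0,0,0.0005,0,0,0,0.04],[0,0,0,0,0,0,0.04],[0,0,0,0,0,0,0.04]]'
```

```text
clock: 7.6
position: [555.2, -133.8, 151.8]
ee_rot: [0.0, 1.0, -0.0, 0.0]
contact_force: [-0.3, 0.4, -0.5]
gripper_width: 45.7
grasp_force: 61.7
```

```bash
python3 -m pendant '[[0,0,0.001,0,0,0,0.04],[0,0,0.001,0,0,0,0.04],[0,0,0.0005,0,0,0,0.04],[0,0,0.0005,0,0,0,0.04],[0,0,0,0,0,0,0.04],[0,0,0,0,0,0,0.04]]'
```

```text
clock: 8.2
position: [555.2, -133.8, 148.8]
ee_rot: [0.0, 1.0, 0.0, 0.0]
contact_force: [0.0, -0.6, -0.3]
gripper_width: 45.7
grasp_force: 61.7
```

Contact was made near TCP z 153 and the pan is following the jar down. Continuing towards the stop at about 143.

```bash
python3 -m pendant '[[0,0,0.001,0,0,0,0.04],[0,0,0.001,0,0,0,0.04],[0,0,0.0005,0,0,0,0.04],[0,0,0.0005,0,0,0,0.04],[0,0,0,0,0,0,0.04],[0,0,0,0,0,0,0.04]]'; python3 -m pendant '[[0,0,0.0005,0,0,0,0.04],[0,0,0.0005,0,0,0,0.04],[0,0,0,0,0,0,0.04]]'
python3 - <<'E'
from bench import arm
import cv2,pickle
r=arm.get_image("scene");a=cv2.resize(r["image"][90:270,150:370],None,fx=3.3,fy=3.3,interpolation=cv2.INTER_CUBIC)
cv2.imwrite("pics/s3.png",a[:,:,::-1])
E
```

```text
clock: 8.8
position: [555.2, -133.7, 145.8]
ee_rot: [-0.0, 1.0, 0.0, 0.0]
contact_force: [0.2, 0.7, -0.2]
gripper_width: 45.4
grasp_force: 61.7
clock: 9.1
position: [555.2, -133.7, 144.7]
ee_rot: [-0.0, 1.0, 0.0, -0.0]
contact_force: [0.5, 1.9, -1.4]
gripper_width: 45.6
grasp_force: 61.7
```

View pics/s3.png

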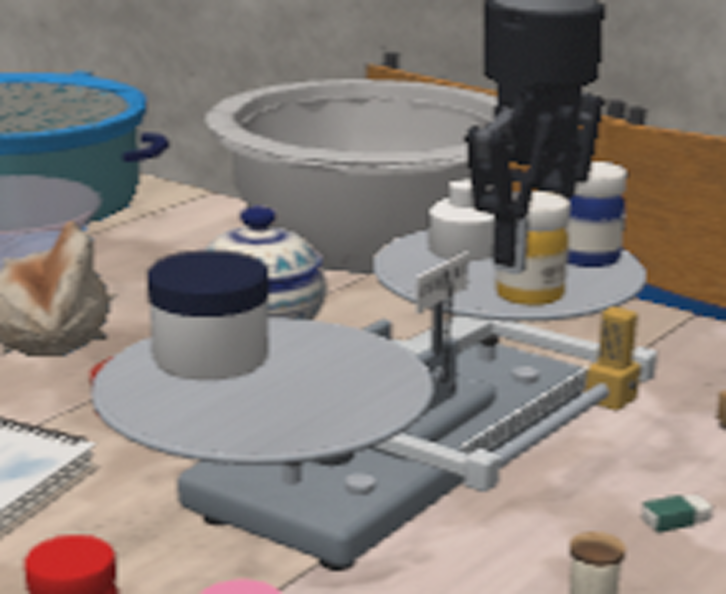

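The jar is on the right pan, and the left pan has risen. I'll lower it another 1 mm and then open slowly.

```bash
python3 -m pendant '[[0,0,0.0005,0,0,0,0.04],[0,0,0.0005,0,0,0,0.04],[0,0,0,0,0,0,0.04]]'
```

```text
clock: 9.45
position: [555.2, -133.8, 143.7]
ee_rot: [0.0, 1.0, 0.0, 0.0]
contact_force: [-0.4, 0.9, -0.4]
gripper_width: 45.6
grasp_force: 61.7
```

```bash
python3 -m pendant '[[0,0,0,0,0,0,0.05],[0,0,0,0,0,0,0.055],[0,0,0,0,0,0,0.065],[0,0,0,0,0,0,0.065],[0,0,0,0,0,0,0.065]]';  python3 -m pendant '[[0,0,-0.005,0,0,0,0.065],[0,0,-0.01,0,0,0,0.065],[0,0,-0.03,0,0,0,0.065],[0,0,-0.05,0,0,0,0.065],[0,0,-0.015,0,0,0,0.03],[0,0,0,0,0,0,0],[0,0,0,0,0,0,0],[0,0,0,0,0,0,0]]'
python3 - <<'E'
from bench import arm
import cv2,pickle
d={n:arm.get_image(n) for n in("scene","top")};pickle.dump(d,open("i3.pkl","wb"))
a=cv2.resize(d["scene"]["image"][110:260,160:360],None,fx=3,fy=3,interpolation=cv2.INTER_CUBIC)
b=cv2.resize(d["top"]["image"][140:260,195:430],(600,306),interpolation=cv2.INTER_CUBIC)[:150+156]
cv2.imwrite("pics/s4.png",cv2.copyMakeBorder(a[:,:,::-1],0,0,0,0,0)); cv2.imwrite("pics/t4.png",cv2.resize(d["top"]["image"][140:260,195:430],None,fx=3.4,fy=3.4,interpolation=cv2.INTER_CUBIC)[:,:,::-1])
E
```

```text
clock: 9.95
position: [555.2, -133.8, 143.9]
ee_rot: [0.0, 1.0, -0.0, 0.0]
contact_force: [0.1, 0.7, -0.0]
gripper_width: 64.9
grasp_force: 0.0
clock: 10.75
position: [554.4, -133.7, 252.6]
ee_rot: [0.0, 1.0, 0.0, -0.001]
contact_force: [-0.5, -0.3, -1.0]
gripper_width: 6.8
grasp_force: 0.0
```

View pics/s4.png

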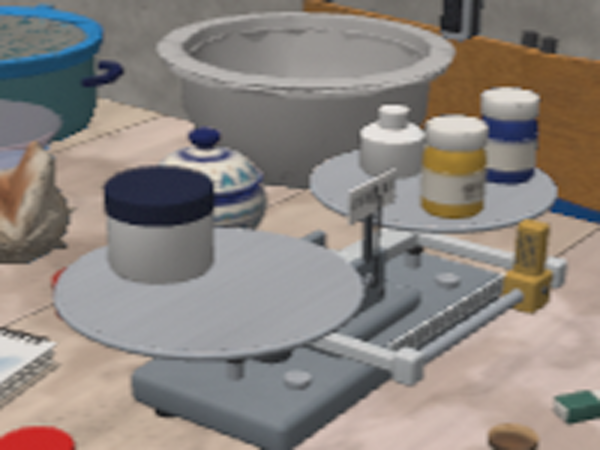

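The jar stands upright on the right pan and the right side is down, so step 1 looks met. Next I lower the closed fingertips just right of the tab, and calibrate a tilt gauge by tracking features on the left-pan pot between the two stops.

```bash
cat > tilt.py <<'E'
import cv2,pickle,numpy as np
from bench import arm
a=pickle.load(open("i0.pkl","rb"))["scene"]["image"];b=pickle.load(open("i3.pkl","rb"))["scene"]["image"]
G=lambda i:cv2.cvtColor(i,cv2.COLOR_RGB2GRAY)
def track(i,j,box):
    m=np.zeros(i.shape[:2],np.uint8);x0,y0,x1,y1=box;m[y0:y1,x0:x1]=255
    p=cv2.goodFeaturesToTrack(G(i),30,0.03,4,mask=m)
    q,s,_=cv2.calcOpticalFlowPyrLK(G(i),G(j),p,None,winSize=(15,15),maxLevel=2)
    r,s2,_=cv2.calcOpticalFlowPyrLK(G(j),G(i),q,None,winSize=(15,15),maxLevel=2)
    ok=(s[:,0]==1)&(s2[:,0]==1)&(np.abs(r-p).max((1,2))<.3)
    d=(q-p)[ok,0];return np.median(d,0),d[:,1].std(),len(d)
def poise(c):
    h=cv2.cvtColor(c["image"],cv2.COLOR_RGB2HSV);m=cv2.inRange(h,(15,120,60),(30,255,255));m[:225]=0;m[260:]=0;m[:,:265]=0;m[:,365:]=0
    y,x=np.nonzero(m);return (np.median(x),np.median(y),len(x)) if len(x) else None
def main():
    c=arm.get_image("scene")["image"]
    for n,bx in(("big",(190,165,222,212)),("rjar",(316,132,344,170))):
        f,_,_=track(b,a,bx);g,s,k=track(b,c,bx)   # b = +0.045, a = -0.045
        print(n,"full",f,"now",g,s,k,"tilt",round(.045-.09*g[1]/f[1],4))
    t=arm.get_image("top");print("poise px",poise(t));return c,t
if __name__=="__main__":main()
E
python3 tilt.py
python3 -m pendant '[[0.02,0,0,0,0,0,0],[0.04,0,0,0,0,0,0],[0.0266,0,0,0,0,0,0],[0,0,0.03,0,0,0,0],[0,0,0.05,0,0,0,0],[0,0,0.04,0,0,0,0],[0,0,0.012,0,0,0,0],[0,0,0,0,0,0,0]]'
```

```text
big full [0.36846924 6.296112  ] now [-0.00881958  0.00434875] 0.0062864553 15 tilt 0.0449
rjar full [ 0.31100464 -5.1436615 ] now [ 0.00273132 -0.00059509] 0.004245717 10 tilt 0.045
poise px (np.float64(342.0), np.float64(240.0), 99)
clock: 11.75
position: [466.9, -133.8, 119.3]
ee_rot: [0.0, 1.0, -0.0, -0.003]
contact_force: [1.3, 0.2, 0.8]
gripper_width: -0.4
grasp_force: 0.0
```

```bash
python3 -m pendant '[[0,0.002,0,0,0,0,0],[0,0.002,0,0,0,0,0],[0,0.002,0,0,0,0,0],[0,0.001,0,0,0,0,0],[0,0.001,0,0,0,0,0],[0,0,0,0,0,0,0]]'; python3 -m pendant '[[0,0.0005,0,0,0,0,0],[0,0.0005,0,0,0,0,0],[0,0.0005,0,0,0,0,0],[0,0.0005,0,0,0,0,0]]'
```

```text
clock: 12.35
position: [468.7, -125.7, 122.2]
ee_rot: [-0.0, 1.0, 0.0, 0.0]
contact_force: [0.1, -0.6, -0.8]
gripper_width: 0.3
grasp_force: 0.0
clock: 12.75
position: [468.6, -123.8, 121.8]
ee_rot: [0.0, 1.0, -0.0, -0.0]
contact_force: [0.2, 0.4, 0.2]
gripper_width: 0.1
grasp_force: 0.0
```

```bash
python3 -m pendant '[[0,0.0005,0,0,0,0,0],[0,0.0005,0,0,0,0,0],[0,0.0005,0,0,0,0,0],[0,0.0005,0,0,0,0,0]]'
```

```text
clock: 13.15
position: [468.5, -122.1, 121.9]
ee_rot: [-0.0, 1.0, -0.0, -0.0]
contact_force: [0.7, -3.2, 0.8]
gripper_width: 0.1
grasp_force: 1.5
```

```bash
python3 -m pendant '[[0,0.0005,0,0,0,0,0],[0,0.0005,0,0,0,0,0],[0,0.0005,0,0,0,0,0]]'
```

```text
clock: 13.45
position: [468.5, -120.4, 121.8]
ee_rot: [0.0, 1.0, -0.0, -0.0]
contact_force: [-0.7, -4.7, 0.4]
gripper_width: -0.3
grasp_force: 1.5
```

```bash
python3 -m pendant '[[0,0.0005,0,0,0,0,0],[0,0.0005,0,0,0,0,0],[0,0.0005,0,0,0,0,0],[0,0.0005,0,0,0,0,0]]'
```

```text
clock: 13.85
position: [468.5, -118.3, 121.9]
ee_rot: [-0.0, 1.0, -0.0, -0.0]
contact_force: [-0.9, -3.5, 1.9]
gripper_width: -0.2
grasp_force: 1.5
```

```bash
python3 -m pendant '[[0,0.0006,0,0,0,0,0],[0,0.0007,0,0,0,0,0],[0,0.0007,0,0,0,0,0],[0,0.0007,0,0,0,0,0],[0,0.0007,0,0,0,0,0],[0,0.0007,0,0,0,0,0]]'
```

```text
clock: 14.45
position: [468.5, -114.2, 121.8]
ee_rot: [0.0, 1.0, -0.0, -0.0]
contact_force: [-1.5, -3.9, 2.3]
gripper_width: 0.1
grasp_force: 1.6
```

```bash
python3 -m pendant '[[0,0.0007,0,0,0,0,0],[0,0.0007,0,0,0,0,0],[0,0.0007,0,0,0,0,0],[0,0.0007,0,0,0,0,0],[0,0.0007,0,0,0,0,0],[0,0.0007,0,0,0,0,0],[0,0.0007,0,0,0,0,0],[0,0.0007,0,0,0,0,0],[0,0.0007,0,0,0,0,0],[0,0.0007,0,0,0,0,0]]'
```

```text
clock: 15.45
position: [468.6, -107.2, 121.8]
ee_rot: [0.0, 1.0, -0.0, -0.0]
contact_force: [-1.6, -3.5, 2.1]
gripper_width: -0.1
grasp_force: 1.6
```

```bash
python3 -m pendant '[[0,0.0008,0,0,0,0,0],[0,0.0008,0,0,0,0,0],[0,0.0008,0,0,0,0,0],[0,0.0008,0,0,0,0,0],[0,0.0008,0,0,0,0,0],[0,0.0008,0,0,0,0,0],[0,0.0008,0,0,0,0,0],[0,0.0008,0,0,0,0,0],[0,0.0008,0,0,0,0,0],[0,0.0008,0,0,0,0,0]]'
```

```text
clock: 16.45
position: [468.6, -99.1, 121.9]
ee_rot: [0.0, 1.0, 0.0, 0.0]
contact_force: [-1.5, -3.8, 1.6]
gripper_width: 0.1
grasp_force: 1.7
```

```bash
python3 -m pendant '[[0,0.0008,0,0,0,0,0],[0,0.0008,0,0,0,0,0],[0,0.0008,0,0,0,0,0],[0,0.0008,0,0,0,0,0],[0,0.0008,0,0,0,0,0],[0,0.0005,0,0,0,0,0],[0,-0.002,0,0,0,0,0],[0,-0.004,0,0,0,0,0],[0,0,0,0,0,0,0]]';python3 -m pendant '[[0,0,0,0,0,0,0],[0,0,0,0,0,0,0],[0,0,0,0,0,0,0],[0,0,0,0,0,0,0],[0,0,0,0,0,0,0],[0,0,0,0,0,0,0],[0,0,0,0,0,0,0],[0,0,0,0,0,0,0],[0,0,0,0,0,0,0],[0,0,0,0,0,0,0],[0,0,0,0,0,0,0],[0,0,0,0,0,0,0]]'; python3 tilt.py
```

```text
clock: 17.35
position: [468.7, -100.7, 121.6]
ee_rot: [0.0, 1.0, 0.0, 0.0]
contact_force: [0.3, -0.2, 0.4]
gripper_width: 0.4
grasp_force: 0.0
clock: 18.55
position: [468.6, -100.7, 121.8]
ee_rot: [0.0, 1.0, 0.0, -0.0]
contact_force: [1.0, -0.2, -0.2]
gripper_width: -0.0
grasp_force: 0.0
big full [0.36846924 6.296112  ] now [0.05664062 0.01182556] 0.053714443 15 tilt 0.0448
rjar full [ 0.31100464 -5.1436615 ] now [nan nan] nan 0 tilt nan
poise px (np.float64(328.5), np.float64(245.0), 30)
  return _methods._mean(a, axis=axis, dtype=dtype,
  ret = um.true_divide(
  ret = _var(a, axis=axis, dtype=dtype, out=out, ddof=ddof,
  arrmean = um.true_divide(arrmean, div, out=arrmean,
  ret = ret.dtype.type(ret / rcount)
```

The beam is still on its stop, so level is at least 15 mm further. Pushing another 14 mm or so.

```bash
python3 -m pendant '[[0,0.002,0,0,0,0,0],[0,0.0015,0,0,0,0,0],[0,0.001,0,0,0,0,0],[0,0.0006,0,0,0,0,0],[0,0.0005,0,0,0,0,0],[0,0.0005,0,0,0,0,0],[0,0.0006,0,0,0,0,0],[0,0.0007,0,0,0,0,0],[0,0.0008,0,0,0,0,0],[0,0.0008,0,0,0,0,0]]'
```

```text
clock: 19.65
position: [468.6, -92.0, 122.1]
ee_rot: [0.0, 1.0, -0.0, -0.0]
contact_force: [0.2, -3.2, 2.0]
gripper_width: -0.2
grasp_force: 1.8
```

```bash
python3 -m pendant '[[0,0.0008,0,0,0,0,0],[0,0.0008,0,0,0,0,0],[0,0.0008,0,0,0,0,0],[0,0.0008,0,0,0,0,0],[0,0.0008,0,0,0,0,0],[0,0.0008,0,0,0,0,0],[0,0.0008,0,0,0,0,0],[0,0.0008,0,0,0,0,0],[0,0.0008,0,0,0,0,0],[0,0.0008,0,0,0,0,0]]'
```

```text
clock: 20.65
position: [468.7, -83.6, 121.8]
ee_rot: [0.0, 1.0, 0.0, 0.0]
contact_force: [0.3, -2.2, 1.6]
gripper_width: 0.1
grasp_force: 1.5
```

```bash
python3 -m pendant '[[0,0.0008,0,0,0,0,0],[0,0.0008,0,0,0,0,0],[0,0.0008,0,0,0,0,0],[0,0.0005,0,0,0,0,0],[0,-0.002,0,0,0,0,0],[0,-0.004,0,0,0,0,0],[0,0,0,0,0,0,0]]';python3 -m pendant '[[0,0,0,0,0,0,0],[0,0,0,0,0,0,0],[0,0,0,0,0,0,0],[0,0,0,0,0,0,0],[0,0,0,0,0,0,0],[0,0,0,0,0,0,0],[0,0,0,0,0,0,0],[0,0,0,0,0,0,0],[0,0,0,0,0,0,0],[0,0,0,0,0,0,0],[0,0,0,0,0,0,0],[0,0,0,0,0,0,0]]'; python3 tilt.py 2>/dev/null
```

```text
clock: 21.35
position: [468.3, -87.0, 121.5]
ee_rot: [0.0, 1.0, 0.0, -0.0]
contact_force: [0.8, 0.2, 0.1]
gripper_width: -0.2
grasp_force: 0.0
clock: 22.55
position: [468.6, -86.8, 121.8]
ee_rot: [0.0, 1.0, -0.0, -0.0]
contact_force: [0.5, 0.8, 0.2]
gripper_width: -0.2
grasp_force: 0.0
big full [0.36846924 6.296112  ] now [ 0.0546875  -0.00587463] 0.067273654 15 tilt 0.0451
rjar full [ 0.31100464 -5.1436615 ] now [-17.279999   9.388245] 0.0 1 tilt 0.2093
poise px (np.float64(323.5), np.float64(245.0), 32)
```

```bash
python3 -m pendant '[[0,0.002,0,0,0,0,0],[0,0.0015,0,0,0,0,0],[0,0.001,0,0,0,0,0],[0,0.0006,0,0,0,0,0],[0,0.0005,0,0,0,0,0],[0,0.0005,0,0,0,0,0],[0,0.0006,0,0,0,0,0],[0,0.0007,0,0,0,0,0],[0,0.0008,0,0,0,0,0],[0,0.0008,0,0,0,0,0]]'
```

```text
clock: 23.65
position: [468.7, -77.8, 121.9]
ee_rot: [-0.0, 1.0, -0.0, 0.0]
contact_force: [0.2, -3.0, 2.4]
gripper_width: -0.0
grasp_force: 1.4
```

```bash
python3 -m pendant '[[0,0.0008,0,0,0,0,0],[0,0.0008,0,0,0,0,0],[0,0.0008,0,0,0,0,0],[0,0.0008,0,0,0,0,0],[0,0.0008,0,0,0,0,0],[0,0.0008,0,0,0,0,0],[0,0.0008,0,0,0,0,0],[0,0.0008,0,0,0,0,0],[0,0.0008,0,0,0,0,0],[0,0.0008,0,0,0,0,0]]'
```

```text
clock: 24.65
position: [468.5, -69.7, 121.8]
ee_rot: [0.0, 1.0, 0.0, -0.0]
contact_force: [0.1, -1.7, 2.6]
gripper_width: -0.0
grasp_force: 1.5
```

```bash
python3 -m pendant '[[0,0.0008,0,0,0,0,0],[0,0.0008,0,0,0,0,0],[0,0.0008,0,0,0,0,0],[0,0.0005,0,0,0,0,0],[0,-0.002,0,0,0,0,0],[0,-0.004,0,0,0,0,0],[0,0,0,0,0,0,0]]';python3 -m pendant '[[0,0,0,0,0,0,0],[0,0,0,0,0,0,0],[0,0,0,0,0,0,0],[0,0,0,0,0,0,0],[0,0,0,0,0,0,0],[0,0,0,0,0,0,0],[0,0,0,0,0,0,0],[0,0,0,0,0,0,0],[0,0,0,0,0,0,0],[0,0,0,0,0,0,0],[0,0,0,0,0,0,0],[0,0,0,0,0,0,0]]'; python3 tilt.py 2>/dev/null
```

```text
clock: 25.35
position: [468.4, -73.0, 121.5]
ee_rot: [0.0, 1.0, 0.0, -0.0]
contact_force: [0.0, 0.4, -0.4]
gripper_width: 0.0
grasp_force: 0.0
clock: 26.55
position: [468.6, -72.9, 121.8]
ee_rot: [0.0, 1.0, -0.0, -0.0]
contact_force: [0.9, 0.9, -0.1]
gripper_width: -0.0
grasp_force: 0.0
big full [0.36846924 6.296112  ] now [0.05506897 0.00012207] 0.07115511 15 tilt 0.045
rjar full [ 0.31100464 -5.1436615 ] now [nan nan] nan 0 tilt nan
poise px (np.float64(316.0), np.float64(246.0), 25)
```

```bash
python3 -m pendant '[[0,0.002,0,0,0,0,0],[0,0.0015,0,0,0,0,0],[0,0.001,0,0,0,0,0],[0,0.0006,0,0,0,0,0],[0,0.0005,0,0,0,0,0],[0,0.0005,0,0,0,0,0],[0,0.0006,0,0,0,0,0],[0,0.0007,0,0,0,0,0],[0,0.0008,0,0,0,0,0],[0,0.0008,0,0,0,0,0]]'
```

```text
clock: 27.65
position: [468.6, -64.0, 121.9]
ee_rot: [-0.0, 1.0, -0.0, 0.0]
contact_force: [0.7, -3.1, 1.7]
gripper_width: 0.0
grasp_force: 1.6
```

```bash
python3 -m pendant '[[0,0.0008,0,0,0,0,0],[0,0.0008,0,0,0,0,0],[0,0.0008,0,0,0,0,0],[0,0.0008,0,0,0,0,0],[0,0.0008,0,0,0,0,0],[0,0.0008,0,0,0,0,0],[0,0.0008,0,0,0,0,0],[0,0.0008,0,0,0,0,0],[0,0.0008,0,0,0,0,0],[0,0.0008,0,0,0,0,0]]'
```

```text
clock: 28.65
position: [468.4, -55.8, 121.6]
ee_rot: [0.0, 1.0, 0.0, -0.0]
contact_force: [0.2, -3.3, -0.4]
gripper_width: -0.1
grasp_force: 1.6
```

```bash
python3 -m pendant '[[0,0.0008,0,0,0,0,0],[0,0.0008,0,0,0,0,0],[0,0.0008,0,0,0,0,0],[0,0.0005,0,0,0,0,0],[0,-0.002,0,0,0,0,0],[0,-0.004,0,0,0,0,0],[0,0,0,0,0,0,0]]';python3 -m pendant '[[0,0,0,0,0,0,0],[0,0,0,0,0,0,0],[0,0,0,0,0,0,0],[0,0,0,0,0,0,0],[0,0,0,0,0,0,0],[0,0,0,0,0,0,0],[0,0,0,0,0,0,0],[0,0,0,0,0,0,0],[0,0,0,0,0,0,0],[0,0,0,0,0,0,0],[0,0,0,0,0,0,0],[0,0,0,0,0,0,0]]'; python3 tilt.py 2>/dev/null
```

```text
clock: 29.35
position: [468.9, -59.1, 122.0]
ee_rot: [0.0, 1.0, 0.0, 0.0]
contact_force: [0.1, 0.9, 0.1]
gripper_width: -0.2
grasp_force: 0.0
clock: 30.55
position: [468.6, -59.0, 121.8]
ee_rot: [0.0, 1.0, 0.0, 0.0]
contact_force: [-0.7, 0.5, 0.5]
gripper_width: 0.3
grasp_force: 0.0
big full [0.36846924 6.296112  ] now [0.19366455 0.16400146] 0.048607666 15 tilt 0.0427
rjar full [ 0.31100464 -5.1436615 ] now [nan nan] nan 0 tilt nan
poise px (np.float64(311.5), np.float64(246.0), 24)
```

Off the stop now, with the tilt at 0.0427, so about 14.5 mm remains.

```bash
python3 -m pendant '[[0,0.002,0,0,0,0,0],[0,0.0015,0,0,0,0,0],[0,0.001,0,0,0,0,0],[0,0.0006,0,0,0,0,0],[0,0.0005,0,0,0,0,0],[0,0.0005,0,0,0,0,0],[0,0.0006,0,0,0,0,0],[0,0.0007,0,0,0,0,0],[0,0.0008,0,0,0,0,0],[0,0.0008,0,0,0,0,0]]'
```

```text
clock: 31.65
position: [468.4, -50.1, 121.8]
ee_rot: [0.0, 1.0, -0.0, -0.0]
contact_force: [1.2, -3.4, 0.3]
gripper_width: -0.2
grasp_force: 1.6
```

```bash
python3 -m pendant '[[0,0.0008,0,0,0,0,0],[0,0.0008,0,0,0,0,0],[0,0.0008,0,0,0,0,0],[0,0.0008,0,0,0,0,0],[0,0.0008,0,0,0,0,0],[0,0.0008,0,0,0,0,0],[0,0.0008,0,0,0,0,0],[0,0.0008,0,0,0,0,0],[0,0.0008,0,0,0,0,0],[0,0.0008,0,0,0,0,0]]'
```

```text
clock: 32.65
position: [468.3, -42.0, 121.7]
ee_rot: [0.0, 1.0, -0.0, -0.0]
contact_force: [-0.9, -2.8, -2.4]
gripper_width: -0.1
grasp_force: 1.6
```

```bash
python3 -m pendant '[[0,0.0008,0,0,0,0,0],[0,0.0008,0,0,0,0,0],[0,0.0008,0,0,0,0,0],[0,0.0005,0,0,0,0,0],[0,-0.002,0,0,0,0,0],[0,-0.004,0,0,0,0,0],[0,0,0,0,0,0,0]]';python3 -m pendant '[[0,0,0,0,0,0,0],[0,0,0,0,0,0,0],[0,0,0,0,0,0,0],[0,0,0,0,0,0,0],[0,0,0,0,0,0,0],[0,0,0,0,0,0,0],[0,0,0,0,0,0,0],[0,0,0,0,0,0,0],[0,0,0,0,0,0,0],[0,0,0,0,0,0,0],[0,0,0,0,0,0,0],[0,0,0,0,0,0,0]]'; python3 tilt.py 2>/dev/null
```

```text
clock: 33.35
position: [469.5, -45.0, 122.3]
ee_rot: [0.0, 1.0, 0.0, 0.001]
contact_force: [-0.7, 0.4, -0.4]
gripper_width: 0.1
grasp_force: 0.0
clock: 34.55
position: [468.6, -45.1, 121.8]
ee_rot: [0.0, 1.0, -0.0, -0.0]
contact_force: [0.2, 0.2, -0.3]
gripper_width: -0.2
grasp_force: 0.0
big full [0.36846924 6.296112  ] now [0.22467804 3.1561508 ] 0.260684 14 tilt -1e-04
rjar full [ 0.31100464 -5.1436615 ] now [nan nan] nan 0 tilt nan
poise px (np.float64(307.5), np.float64(247.0), 20)
```

The tilt reads level. I'll withdraw clear, let it settle, and check with both pans.

```bash
python3 -m pendant '[[0,-0.006,0,0,0,0,0],[0,0,-0.02,0,0,0,0],[0,0,-0.05,0,0,0,0],[0.02,0,-0.04,0,0,0,0],[0.04,-0.02,0,0,0,0,0],[0.02,-0.03,0,0,0,0,0],[0,-0.03,0,0,0,0,0],[0,0,0,0,0,0,0],[0,0,0,0,0,0,0],[0,0,0,0,0,0,0],[0,0,0,0,0,0,0],[0,0,0,0,0,0,0]]'; python3 -m pendant '[[0,0,0,0,0,0,0],[0,0,0,0,0,0,0],[0,0,0,0,0,0,0],[0,0,0,0,0,0,0]]'; python3 - <<'E' 2>/dev/null
import tilt,cv2
c,t=tilt.main()
cv2.imwrite("pics/end.png",cv2.resize(c[110:260,160:360],None,fx=3,fy=3,interpolation=cv2.INTER_CUBIC)[:,:,::-1])
E
```

```text
clock: 35.85
position: [388.8, -130.6, 231.7]
ee_rot: [-0.001, 1.0, 0.0, -0.0]
contact_force: [-1.2, 0.8, -0.1]
gripper_width: 0.2
grasp_force: 0.0
clock: 36.25
position: [388.6, -131.0, 231.8]
ee_rot: [-0.0, 1.0, 0.0, -0.0]
contact_force: [-0.7, -0.0, -0.2]
gripper_width: 0.0
grasp_force: 0.0
big full [0.36846924 6.296112  ] now [0.15943909 3.1462708 ] 0.29354537 14 tilt 0.0
rjar full [ 0.31100464 -5.1436615 ] now [ 0.19895935 -2.6125793 ] 0.073523365 10 tilt -0.0007
poise px None
```

View pics/end.png

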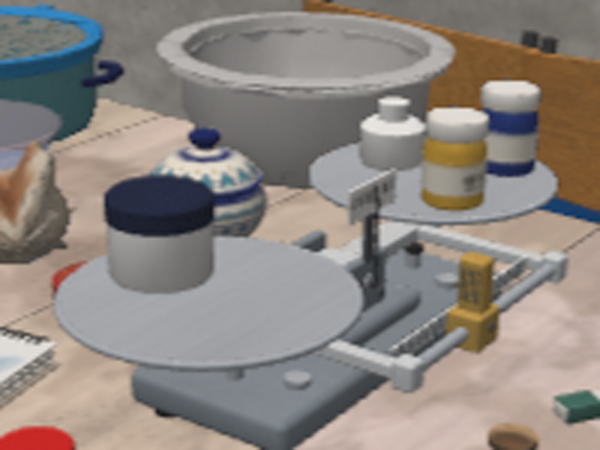

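The large pot stands alone on the left pan and the three small ones are upright on the right. Both gauges read level and the hand is away.

```bash
python3 -c "
from bench import arm
print(arm.job_done())"
```

```text
the job is handed in; nothing more can be done
None
```

The job is handed in: the jar is on the right pan with the other two small pots, the large pot stands alone on the left, and the beam rests level to within about 0.001 rad by camera with the hand clear, at 36 s; push readings stayed under 5 N, and the verdict was not shown.

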